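# Gauge two heater sleeves, then hold the fitting one ready over its hot well

## Task

Only one of the two loose aluminium sleeves is bored for our vials: try them gently on the upright gauge pin, leave the one that slides fully home standing on the pin until the tight one has been set down in the shallow steel reject tray, then lift the good one off again. Carry it over the tube rack and the bottle, touching neither and leaving the other things where they are, and finish still holding it upright in the gripper, centred about a centimetre above the empty well of the block heater. Do not touch the heater or let a sleeve fall: the block is hot and still settling, and the sleeve is lowered only once I have read its temperature.

Things in the scene. Friction and masses are not known exactly. Their poses are not given: they have to be found in the camera images.
- sleeve_a_mid (a point): Sleeve A: bare-aluminium sleeve (tube open at both ends), 34 mm outside, 60 mm tall, about 85 g, upright at the start. A and B look alike outside; their bores differ by a few mm and only one passes over the gauge pin (not told which; the tight one stops on the top of the pin). Point: its centre, on the axis, 30 mm above its lower end; z is its axis.
- sleeve_b_mid (a point): Sleeve B: bare-aluminium sleeve (tube open at both ends), 34 mm outside, 60 mm tall, about 85 g, upright at the start. A and B look alike outside; their bores differ by a few mm and only one passes over the gauge pin (not told which; the tight one stops on the top of the pin). Point: its centre, on the axis, 30 mm above its lower end; z is its axis.
- gauge_seat (a point): Foot of the gauge pin: on its axis, level with the top of the gauge's foot, 12 mm above the bench; z up. The pin is bright steel, 20 mm thick, 50 mm tall from here, top edge chamfered 2 mm. A sleeve that fits slides down with about 1 mm of play all round until its lower end rests on the foot: its centre is then 30 mm above this point, its top 10 mm above the pin.
- tray_floor (a point): Shallow steel reject tray, fixed to the bench, 95 mm along its x by 115 mm along its y, walls 16 mm high and 2 mm thick with a rolled rim. This point is the centre of its inner floor, 2 mm above the bench; z is up. The rejected sleeve may stand or lie in it.
- well_mouth (a point): Centre of the mouth of the heater's one empty well, level with the block's top, 85 mm above the bench; z up, axes as the heater's. Wells: 36 mm diameter, 50 mm deep, four in a square 54 mm apart. The neighbours (54 mm along +x, 54 mm along +y, and the diagonal between) hold sleeves 10 mm proud of the block; two of these hold white-capped vials that end 22 mm above the block.
- heater: Block heater, fixed: white box 190 mm (x) by 170 mm (y), 78 mm high, with a sloping grey control panel at its -x side and a square bare-aluminium block, 112 mm wide, standing 7 mm out of its top. Origin: on the bench under the centre of the box; x points away from the panel.
- gauge: Gauge: round dark steel foot, 72 mm across and 12 mm high, fixed, with the upright pin in its middle. Origin: centre of the foot's underside.
- sleeve_a: Sleeve A as a whole; origin at the centre of its lower end, z along its axis.
- sleeve_b: Sleeve B as a whole; origin at the centre of its lower end, z along its axis.
- rack: White wire tube rack, 80 mm along its x by 156 mm along its y and 77 mm high, fixed, between the gauge and the heater; five capped 50 ml tubes stand in it and reach 115 mm above the bench. Origin: on the bench under its centre. Just beyond it the corner of a fixed bench centrifuge, 274 mm tall, points at the robot (about 0.6 m ahead, 0.1 m to the right): pass on the near side of it.
- blue_cap_bottle: Glass media bottle with a blue cap, 69 mm across, 128 mm tall, loose, standing near the heater and the rack. Origin: centre of its underside.
- micro_block: Orange microtube block, 60 x 118 x 38 mm, loose, lying on the bench beyond the gauge and the tray. Origin: centre of its underside.

How it is judged:
On the way:
1. the tight sleeve lies in the reject tray, let go, while the fitting sleeve is fully home on the gauge pin (x of sleeve_b_mid in the frame of tray_floor between -0.042 and 0.042 m and y of sleeve_b_mid in the frame of tray_floor between -0.052 and 0.052 m and z of sleeve_b_mid in the frame of tray_floor below 0.035 m and contact force between the fingers and sleeve_b below 0.1 N and linear speed of sleeve_b below 0.03 m/s and horizontal distance between sleeve_a_mid and gauge_seat below 0.005 m and z of sleeve_a_mid in the frame of gauge_seat below 0.034 m and angle between sleeve_a_mid's own z axis and vertical below 0.08 rad), for 0.2 s.
At the end, for the whole second after the job is handed in: The fitting sleeve is gripped and still, within 6 mm of the empty well's axis, tilted less than 5 degrees, its lower end 4 to 20 mm above the well's mouth and touching nothing of the heater; the tight sleeve rests, let go, in the reject tray (horizontal distance between sleeve_a_mid and well_mouth below 0.006 m and z of sleeve_a_mid in the frame of well_mouth between 0.034 and 0.05 m and angle between sleeve_a_mid's own z axis and vertical below 0.09 rad and contact force between the fingers and sleeve_a above 1 N and contact force between sleeve_a and heater below 0.05 N and linear speed of sleeve_a below 0.01 m/s and x of sleeve_b_mid in the frame of tray_floor between -0.042 and 0.042 m and y of sleeve_b_mid in the frame of tray_floor between -0.052 and 0.052 m and z of sleeve_b_mid in the frame of tray_floor below 0.035 m and contact force between the fingers and sleeve_b below 0.1 N and linear speed of sleeve_b below 0.03 m/s); the arm keeps its last pose, push and grip.
It fails at once if the heater is touched, by a sleeve or by the robot (contact force between anything else and heater above 0.5 N).
It fails at once if the tube rack with its tubes or the bottle is touched by the robot or a sleeve, or the bottle moved by more than 10 mm (contact force between anything else and rack above 0.5 N or contact force between any of the arm, sleeve_a, sleeve_b and blue_cap_bottle above 0.5 N or distance of blue_cap_bottle from where it was at the start of the episode above 0.01 m or angle between blue_cap_bottle's own z axis and vertical above 0.15 rad).
It fails at once if the microtube block is moved by more than 10 mm (distance of micro_block from where it was at the start of the episode above 0.01 m).
It fails at once if a sleeve is forced onto the gauge with more than 80 N (contact force between any of sleeve_a, sleeve_b and gauge above 80 N).
It fails at once if a sleeve is dropped or thrown ((contact force between the fingers and sleeve_a below 0.01 N and linear speed of sleeve_a above 0.7 m/s) or (contact force between the fingers and sleeve_b below 0.01 N and linear speed of sleeve_b above 0.7 m/s)).
It also fails if it takes over 58 s, if anything falls off the work surface, if the arm or the gripper's body presses on something with over 40 N, if the wrist force passes 120 N, or if a joint passes its speed limit or range.

## Robot

A 6-joint arm with a two-finger parallel gripper is mounted at the origin on a cart in front of the work surface, level with it; the furniture and walls round the work are solid. World frame = base frame: x ahead of the robot, y to its left, z up, the work surface at z = 0. Lengths are in m, angles in rad, forces in N, time in s.
With the tool pointing down it reaches from about 0.375 to 0.975 m from the base axis. Payload 3.8 kg.
Tool frame: the origin (TCP) lies at the very end of the fingers, on their centre line; the grasp point (between the pads) lies 19 mm behind it; z points along the fingers, x is the direction in which the jaws open and shut, and the axes are right-handed (so a half turn about z gives the same grasp; the last joint's range is limited). The gripper opens to 85 mm and grips with 20 to 120 N. Pads are 22 mm wide; open, the fingers measure 114 mm over their backs; the gripper's body (76 mm by 85 mm) begins 54 mm behind the grasp point. The pads swing forward as they close: fully open they stand 13 mm farther back than shut.
Start: joints at [-1.335, 0.264, 1.604, -0, 1.274, -0.037], TCP at [0.182, -0.65, 0.231] pointing down, gripper open.
Joint ranges: [-2.63, 2.63], [-0.94, 2.18], [0.31, 2.57], [-1.31, 4.45], [0, 2.66], [-2.55, 2.55]. Speed limits (rad/s): [2.57, 2.57, 3.14, 3.14, 3.14, 3.14].

## Interface

Orientations are given as a rotation vector (axis times angle).
In Python, from workcell import readout, imaging, order gives the robot as it stands.
- The arm moves only by the tool servo_tool, never from a script. Its argument "series" is a list of rows, each a list of 3 entries, a list of its own where there are three numbers: the shift along the tool's x, y, z normalised to -1 to 1, where 1 is 50 mm, then the turn, a rotation vector about the tool's x, y, z normalised to -1 to 1, where 1 is 0.1 rad, then the opening, from 0 (shut) to 1 (fully open). A call has 1 to 8 rows; each row shifts and turns the commanded pose from where the row before left it, along the tool's axes as they then stand; what a row does not reach is not made up. A row lasts 1/10 s, in which the tool goes at most 50 mm and 8.59 degrees, less where a joint would pass 70% of its speed; a pose out of reach is approached as far as the arm can. A call with a number of a shift or a turn outside -1 to 1 is refused whole. A call with a gripper value outside its range is refused whole. The fingers move at their own pace and stop on an object; "grip_force" is the grip in N (left out, the last holds). Time passes only in rows, so rows that do not move let the fingers close. It gives the time, the measured TCP pose, the force and the opening at its end, in the units of the state.
- readout.read_state(): the state, without advancing time (a new reading comes with each control period).
- imaging.read_camera(name): name is "scene" or "side" or "wrist"; returns a dict with "image" (400x640x3 uint8, red, green, blue), "z_map" (400x640 float32, m along the optical axis (not along the pixel's ray), 0 where there is no reading), "vertical_fov" (degrees; the focal length in pixels is half the picture's height over the tangent of half this angle, whatever the lens; pixels are square), "cx", "cy" (the principal point, pixels), "R" (3x3) and "t" (3): a world point X has camera coordinates R X + t; the wrist camera has in their place "hand_eye" (4x4, takes a point from camera to tool coordinates, whose origin is the TCP and whose axes are the tool frame's). Camera axes: x right, y down, z forward; pixel columns grow to the right and rows downward; lengths in m; the calibration is good to about 2 mm. A picture is of the moment at which its call begins: read the wrist's pose just before it.
- order.finish_job(): hands the job in, once; it reports no verdict.
The state is a dict: "time": time; "q": joint angles; "joint_vel": joint speeds; "joint_torque": joint torques, N m; "tool_pos": TCP position; "tcp_rot": TCP orientation; "wrist_force": force on the tool from outside, world axes, zero at the start; "torque": the same for the moment, N m; "width": opening from 0.0 (shut) to 1.0 (fully open).
Only numpy, scipy, OpenCV 4.12 (cv2) and the standard library are available. Lean on these libraries where they do the work, as an engineer would, in place of code of your own. Each camera call takes 0.05 s, during which the arm holds its last target. There are 200 camera calls.

## Working session

There is one attempt and no reset: what is moved stays moved. The work goes in short steps, Python scripts to look and compute and a tool call to move; the robot and the scene stay as the last step left them, time stands still between calls to the robot, and variables do not carry over. Pictures are saved under pics/ and viewed, about 8 in all and at most 12, crops included, and the job is handed in when it is done.

Besides the shell and the picture viewer there is one more tool, called after "Call:" as name(argument=value, ...) on one line, values as JSON. servo_tool: Moves the arm, as the interface text tells. Its arguments: {"type":"object","properties":{"series":{"type":"array","items":{"type":"array"}},"grip_force":{"type":"number"}},"required":["series"]}

```bash
mkdir -p pics; ls
cat > h.py <<'E'
import numpy as np, cv2
from workcell import readout, imaging, order
def cam(n):
    s=readout.read_state(); c=imaging.read_camera(n)
    c['f']=200/np.tan(np.radians(c['vertical_fov'])/2)
    if 'hand_eye' in c:
        H=np.array(c['hand_eye']); Rt=cv2.Rodrigues(np.array(s['tcp_rot'],float))[0]
        Rcw=Rt@H[:3,:3]; tc=Rt@H[:3,3]+np.array(s['tool_pos'])
        c['R']=Rcw.T; c['t']=-Rcw.T@tc
    c['R']=np.array(c['R']);c['t']=np.array(c['t'])
    return c
def cloud(c):
    v,u=np.mgrid[0:400,0:640]; z=c['z_map']
    P=np.stack([(u-c['cx'])/c['f']*z,(v-c['cy'])/c['f']*z,z],-1)
    W=(P-c['t'])@c['R']; W[z<=0]=np.nan
    return W
def proj(c,X):
    p=c['R']@np.array(X)+c['t']; return p[:2]/p[2]*c['f']+[c['cx'],c['cy']]
def ray(c,u,v,z):
    d=c['R'].T@np.array([(u-c['cx'])/c['f'],(v-c['cy'])/c['f'],1]); o=-c['R'].T@c['t']
    return o+d*(z-o[2])/d[2]
E
python3 - <<'E'
from h import *
import pickle
print(readout.read_state())
for n in ['scene','side','wrist']:
    c=cam(n); cv2.imwrite(f'pics/{n}0.png',c['image'][...,::-1]); pickle.dump(c,open(n+'.pkl','wb'))
    print(n,-c['R'].T@c['t'],c['R'][2],c['f'],c['cx'],c['cy'])
E
```

```text
pics
{'time': 0.0, 'q': array([-1.33489980e+00,  2.64776754e-01,  1.60537622e+00,  7.41853831e-06,
        1.27371686e+00, -3.69005708e-02]), 'joint_vel': array([-1.89170903e-04, -1.59496684e-03, -1.35082546e-05, -3.81175624e-04,
        2.93064601e-03, -1.47579473e-03]), 'joint_torque': array([-1.98374601e-04, -5.15111697e+01, -3.67316616e+01,  9.77685295e-05,
        1.28874276e-02, -7.17242756e-06]), 'tool_pos': array([ 0.1816902 , -0.64932077,  0.22994494]), 'tcp_rot': array([-2.50171527,  1.89787325,  0.00275972]), 'wrist_force': array([-0.57729168, -0.67440152, -0.2585241 ]), 'torque': array([-0.04386998,  0.00157664,  0.00999963]), 'width': 0.9999156307216018}
scene [ 1.0549213  -0.527988    0.67523554] [-0.5593597   0.45869606 -0.69044525] 400.5650386412349 315.1931973917435 201.66439187109887
side [ 0.20365275 -0.75593931  0.96400143] [ 0.32048424  0.54745744 -0.77303312] 503.88225750655033 308.20045181927577 201.2781009856913
wrist [ 0.24758901 -0.63118034  0.3723927 ] [-0.26262802 -0.07119046 -0.96226734] 328.61732155299194 316.02054141903267 204.2671542518026
```

View pics/scene0.png

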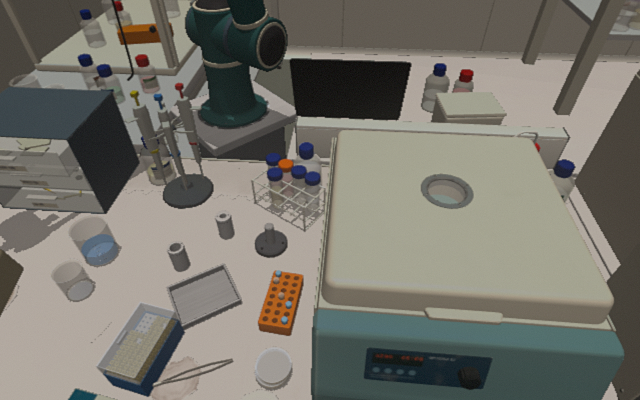

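View pics/side0.png

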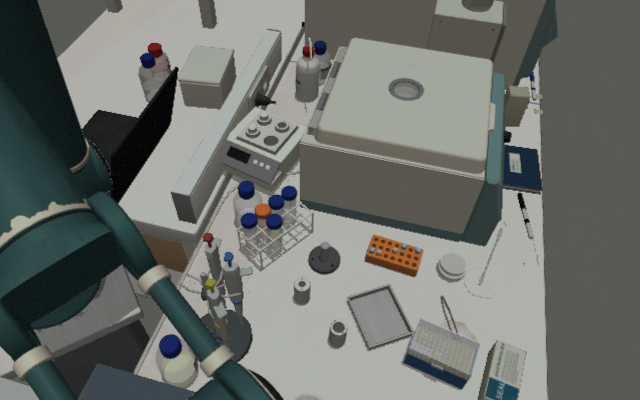

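The scene view shows two upright sleeves at (225,225) and (179,256), the gauge at (270,240), the tray at (204,295) and the orange block at (282,302). The centrifuge hides the heater there. The side view shows the sleeves at (302,291) and (338,333), the gauge at (323,258), the heater at (265,145), the rack at (275,220) and the bottle at (246,205).

Run:
```python
from h import *
import pickle
C={n:pickle.load(open(n+'.pkl','rb')) for n in ['scene','side']}
np.set_printoptions(precision=4,suppress=True)
W={n:cloud(C[n]) for n in C}
s=W['side'];k=W['scene']
for n,pts in dict(side=[(302,283),(302,300),(338,325),(323,246),(323,265),(310,262),(380,315),(395,250),(246,187),(262,212),(252,125),(280,130),(262,115),(270,140),(265,175),(228,140),(215,240),(210,285),(228,257)],scene=[(225,216),(179,247),(270,226),(204,295),(282,302),(285,165),(306,150)]).items():
    for u,v in pts: print(n,u,v,W[n][v,u])
# sleeves: top ring points by height
for n in W:
    w=W[n]
    for nm,(cu,cv_) in dict(s1=dict(side=(302,291),scene=(225,225))[n:=n] and (dict(side=(302,291),scene=(225,225))[n]),s2=dict(side=(338,333),scene=(179,256))[n],g=dict(side=(323,255),scene=(270,237))[n]).items() if False else dict(s1=dict(side=(302,291),scene=(225,225))[n],s2=dict(side=(338,333),scene=(179,256))[n],g=dict(side=(323,255),scene=(270,237))[n]).items():
        p=w[cv_-25:cv_+25,cu-25:cu+25].reshape(-1,3); p=p[np.isfinite(p[:,0])]
        t=p[(p[:,2]>.053)&(p[:,2]<.075)]
        if len(t): print(n,nm,len(t),'zmax',t[:,2].max(),'mid',(t.min(0)+t.max(0))/2,'mean',t.mean(0),'ext',np.ptp(t,axis=0))
def sheet(c,x0,y0,x1,y1,f): return cv2.resize(c['image'][y0:y1,x0:x1,::-1],None,fx=f,fy=f,interpolation=cv2.INTER_CUBIC)
cv2.imwrite('pics/heat.png',sheet(C['side'],200,80,340,200,5))
cv2.imwrite('pics/mid.png',sheet(C['side'],220,170,420,350,4)[:600])
```

```text
side 302 283 [ 0.4629 -0.2929  0.0506]
side 302 300 [ 0.4506 -0.315   0.0246]
side 338 325 [ 0.4805 -0.4067  0.0442]
side 323 246 [ 0.5433 -0.242   0.0633]
side 323 265 [ 0.5354 -0.2582  0.0155]
side 310 262 [ 0.5148 -0.2366  0.0139]
side 380 315 [ 0.5799 -0.4159  0.006 ]
side 395 250 [ 0.6872 -0.3134  0.0358]
side 246 187 [ 0.4509 -0.0629  0.1288]
side 262 212 [ 0.454  -0.1337  0.117 ]
side 252 125 [0.5577 0.1335 0.1082]
side 280 130 [0.6191 0.101  0.0902]
side 262 115 [0.5978 0.1586 0.105 ]
side 270 140 [0.5885 0.0985 0.0716]
side 265 175 [0.531  0.0145 0.0509]
side 228 140 [0.4949 0.149  0.0729]
side 215 240 [ 0.3183 -0.2412  0.2418]
side 210 285 [ 0.2712 -0.3502  0.2922]
side 228 257 [ 0.3153 -0.3176  0.2926]
scene 225 216 [ 0.4568 -0.2923  0.0507]
scene 179 247 [ 0.4696 -0.4081  0.047 ]
scene 270 226 [ 0.5546 -0.2402  0.063 ]
scene 204 295 [ 0.5727 -0.4169  0.0024]
scene 282 302 [ 0.6984 -0.3176  0.0286]
scene 285 165 [ 0.4664 -0.1317  0.1156]
scene 306 150 [ 0.4627 -0.0681  0.1246]
scene s1 159 zmax 0.06228805230353008 mid [ 0.4606 -0.2987  0.0577] mean [ 0.4628 -0.2994  0.0587] ext [0.0336 0.0334 0.0092]
scene s2 160 zmax 0.06267078026299054 mid [ 0.4763 -0.4162  0.0579] mean [ 0.4775 -0.4164  0.0583] ext [0.0327 0.0329 0.0096]
scene g 71 zmax 0.06384652115529733 mid [ 0.5514 -0.2406  0.0587] mean [ 0.5528 -0.2417  0.0602] ext [0.0177 0.0201 0.0103]
side s1 193 zmax 0.06427582598442039 mid [ 0.4587 -0.3     0.0587] mean [ 0.4582 -0.3008  0.0594] ext [0.0339 0.0354 0.0112]
side s2 165 zmax 0.06399397814270284 mid [ 0.4736 -0.4171  0.0587] mean [ 0.4733 -0.4178  0.0592] ext [0.0333 0.0329 0.0105]
side g 93 zmax 0.0652442760194671 mid [ 0.5082 -0.2635  0.0592] mean [ 0.5275 -0.2541  0.0606] ext [0.1002 0.0648 0.0122]
```

View pics/heat.png

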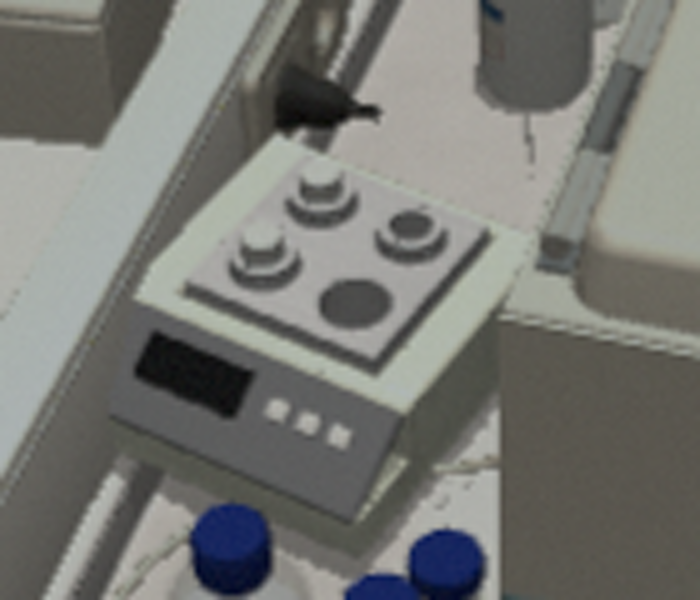

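View pics/mid.png

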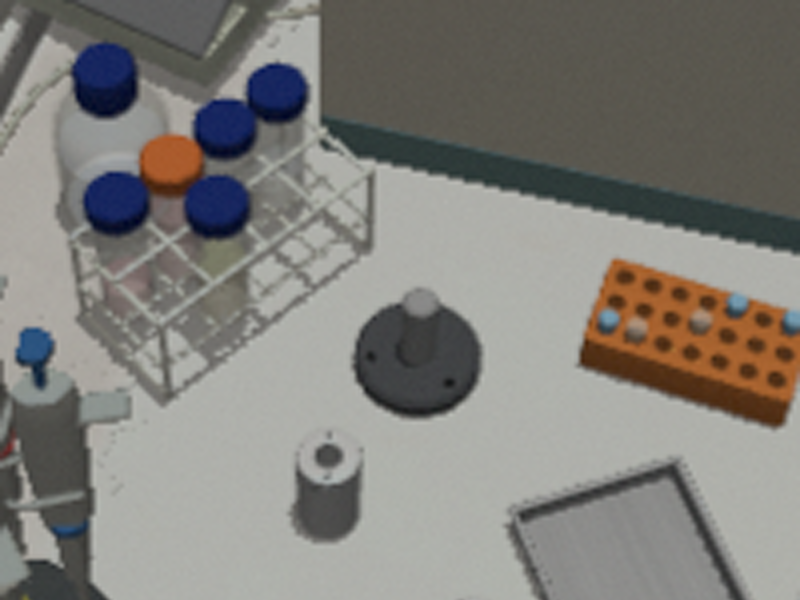

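Heater crop: the empty well is at crop (357,303), which is side pixel (271.4,140.6). The other three wells hold rings, two of them white-capped. In the mid crop, sleeve 1's bore looks narrow, with a dark hole about 26 px wide against 65 px outside. Next I'll compute the poses.

Run:
```python
from h import *
import pickle
C={n:pickle.load(open(n+'.pkl','rb')) for n in ['scene','side']}
np.set_printoptions(precision=4,suppress=True)
c=C['side']
def hp(x,y,z): return ray(c,200+(x+.5)/5-.5,80+(y+.5)/5-.5,z)
w=hp(357,303,.085); print('well',w)
for n,q,z in [('px',(410,240),.095),('py',(264,263),.095),('diag',(322,205),.095),('cap1',(262,240),.107),('cap2',(322,180),.107)]:
    p=hp(*q,z); print(n,p,p-w,np.linalg.norm((p-w)[:2]),np.degrees(np.arctan2(*(p-w)[1::-1])))
cor=[hp(*q,.085) for q in [(185,288),(375,362),(490,232),(302,158)]]
cor=np.array(cor); print(cor, np.linalg.norm(np.diff(np.r_[cor,cor[:1]],axis=0),axis=1), 'cen',cor.mean(0))
d=np.diff(np.r_[cor,cor[:1]],axis=0); print(np.degrees(np.arctan2(d[:,1],d[:,0])))
# tray: rim points
for n in C:
    W=cloud(C[n]); m=np.zeros((400,640),bool)
    if n=='side': m[275:355,340:420]=1
    else: m[260:330,160:245]=1
    z=W[...,2]; p=W[m&(z>.009)&(z<.024)][:,:2].astype(np.float32)
    p=p[np.linalg.norm(p-[.575,-.417],axis=1)<.09]
    print(n,'tray',cv2.minAreaRect(p))
    # centrifuge wall
    if n=='side':
        z=W[...,2]; q=W[(z>.12)&(z<.26)&(W[...,0]>.5)&(W[...,1]>-.25)&(W[...,1]<.3)]
        o=np.argsort(q[:,0])[:5]; print('centr min x',q[o]); 
        for y in np.arange(-.22,.3,.04):
            t=q[abs(q[:,1]-y)<.02]; 
            if len(t): print('y',y,'minx',np.percentile(t[:,0],2))
    q=W[(z>.15)&(abs(W[...,1]+.3)<.12)&(W[...,0]>.2)&(W[...,0]<.45)] if n=='scene' else None
    if q is not None: print('stand',q.min(0),q.max(0))
# bores: dark area relative
a=[]
for n,pts in dict(side=[(302,284),(338,325)],scene=[(225,218),(179,249)]).items():
    for u,v in pts: a.append(cv2.resize(C[n]['image'][v-20:v+26,u-20:u+20,::-1],None,fx=5,fy=6,interpolation=cv2.INTER_CUBIC)[:,:])
cv2.imwrite('pics/bore.png',np.hstack(a))
```

```text
well [0.5846 0.0838 0.085 ]
px [0.6245 0.1022 0.095 ] [0.0399 0.0183 0.01  ] 0.04391945809468171 24.643739789972916
py [0.5525 0.1226 0.095 ] [-0.032   0.0388  0.01  ] 0.05030950476147014 129.53213977406108
diag [0.5973 0.1474 0.095 ] [0.0127 0.0636 0.01  ] 0.06482219293155723 78.66101081417406
cap1 [0.5541 0.1261 0.107 ] [-0.0305  0.0423  0.022 ] 0.05210033979703993 125.78050067933937
cap2 [0.6004 0.152  0.107 ] [0.0158 0.0681 0.022 ] 0.06992555079805354 76.95101562105386
[[0.5139 0.1354 0.085 ]
 [0.5734 0.0425 0.085 ]
 [0.6681 0.0974 0.085 ]
 [0.6091 0.196  0.085 ]] [0.1103 0.1095 0.1149 0.1128] cen [0.5911 0.1179 0.085 ]
[ -57.3758   30.1274  120.8984 -147.5187]
scene tray ((0.5601232051849365, -0.4147210419178009), (0.1197926476597786, 0.14966095983982086), 79.65471649169922)
stand [ 0.2383 -0.3797  0.1501] [ 0.351  -0.2359  0.2938]
side tray ((0.5555636286735535, -0.42187952995300293), (0.13634872436523438, 0.14110128581523895), 77.83690643310547)
centr min x [[ 0.5706 -0.0911  0.1538]
 [ 0.5707 -0.0913  0.2064]
 [ 0.5708 -0.0908  0.1755]
 [ 0.571  -0.0906  0.1721]
 [ 0.5712 -0.0904  0.2025]]
y -0.22 minx 0.6838693097810569
y -0.18 minx 0.6438008729615547
y -0.13999999999999999 minx 0.6036616689673985
y -0.09999999999999998 minx 0.5718680321798613
y -0.05999999999999997 minx 0.587103900346136
y -0.019999999999999962 minx 0.6469742774525901
y 0.020000000000000046 minx 0.6883748250734785
y 0.060000000000000026 minx 0.7224206157814143
y 0.10000000000000006 minx 0.7558583797992745
y 0.1400000000000001 minx 0.7831612627253248
y 0.18000000000000008 minx 1.1133260418088715
y 0.22000000000000006 minx 0.7835429892995032
y 0.2600000000000001 minx 0.7865631074032922
```

View pics/bore.png

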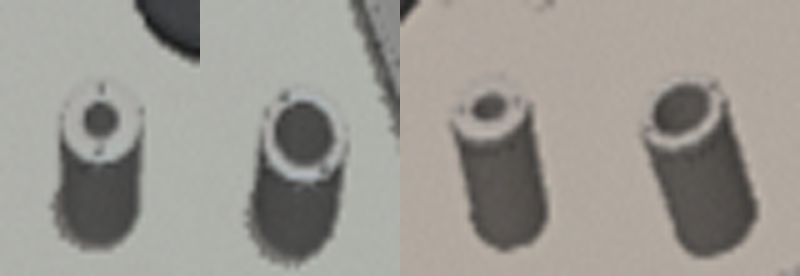

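The bore crop shows that the far sleeve (S2) has the wide bore, about 22 mm, and S1 the narrow one, about 15 mm. I'll try S2 first. First I'll move to a hover and look with the wrist camera.

Call:
servo_tool(series=[[[-0.5,-0.9,0],[0,0,0],1],[[-0.5,-0.9,0],[0,0,0],1],[[-0.5,-0.9,0],[0,0,0],1],[[-0.5,-0.9,0],[0,0,0],1],[[-0.5,-0.9,0],[0,0,0],1],[[-0.5,-0.9,0],[0,0,0],1],[[-0.5,-0.9,0],[0,0,0],1],[[-0.5,-0.9,0],[0,0,0],1]])

```text
time: 0.95
tool_pos: [0.4672, -0.367, 0.2311]
tcp_rot: [2.503, -1.899, -0.0]
wrist_force: [0.7, -0.6, 0.3]
width: 0.999
```

Call:
servo_tool(series=[[[0,0,0],[0,0,0],1],[[0,0,0],[0,0,0],1],[[0,0,0],[0,0,0],1]])

```text
time: 1.25
tool_pos: [0.4655, -0.3693, 0.231]
tcp_rot: [2.502, -1.899, -0.001]
wrist_force: [-0.2, 0.1, 0.4]
width: 1.001
```

```bash
cat >> h.py <<'E'
def go(tgt):
    s=readout.read_state(); R=cv2.Rodrigues(np.array(s['tcp_rot'],float))[0]
    d=R.T@(np.array(tgt)-s['tool_pos'])/.05
    print('from',s['tool_pos'].round(4),'units',d.round(3),'R x',R[:,0].round(3),'z',R[:,2].round(4))
E
python3 - <<'E'
from h import *
import pickle
np.set_printoptions(precision=4,suppress=True)
s=readout.read_state(); print(s['time'],s['q'],s['tool_pos'],s['wrist_force'])
c=cam('wrist'); pickle.dump(c,open('wrist.pkl','wb')); cv2.imwrite('pics/w1.png',c['image'][...,::-1])
W=cloud(c)
for n,X in dict(s1=[.4597,-.2994],s2=[.475,-.4167],g=[.5514,-.2406]).items():
    d=np.hypot(W[...,0]-X[0],W[...,1]-X[1]); z=W[...,2]
    t=W[(d<.03)&(z>.052)&(z<.075)]
    print(n,len(t),proj(c,X+[.06]), t[:,2].max() if len(t) else 0,(t.min(0)+t.max(0))/2 if len(t) else 0,np.ptp(t,axis=0) if len(t) else 0)
E
```

```text
1.25 [-0.7122  0.1129  1.7824 -0.0007  1.2469  0.5864] [ 0.4655 -0.3693  0.231 ] [-0.1714  0.0977  0.3508]
s1 843 [244.6328 170.7601] 0.06162943473285681 [ 0.4575 -0.2987  0.057 ] [0.0335 0.0333 0.0093]
s2 590 [365.5257 187.7009] 0.06195864323426012 [ 0.4725 -0.4157  0.057 ] [0.0332 0.0336 0.0099]
g 485 [201.0174  53.188 ] 0.06395955346111593 [ 0.5469 -0.2406  0.058 ] [0.0191 0.0195 0.0119]
```

View pics/w1.png

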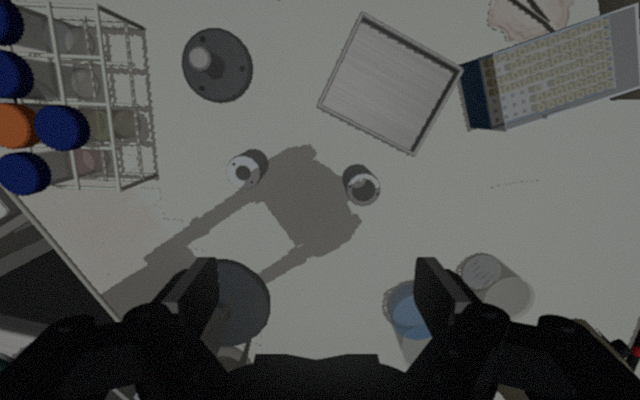

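The wrist view shows the pin top at (200,57), S1 (thick wall) at (244,172), S2 (wide bore) at (362,185) and the tray at (389,85).

Run:
```python
from h import *
import pickle
np.set_printoptions(precision=4,suppress=True)
c=pickle.load(open('wrist.pkl','rb')); W=cloud(c)
q=[(362,13),(462,68),(412,155),(318,105)]
P=np.array([ray(c,*p,.018) for p in q]); print('tray',P[:,:2],P.mean(0),np.linalg.norm(np.diff(np.r_[P,P[:1]],axis=0),axis=1))
k=pickle.load(open('scene.pkl','rb'))
print('beakers',ray(k,95,235,.06),ray(k,72,275,.06))
z=W[...,2]; m=(z>.02)&(z<.1)&(np.hypot(W[...,0]-.48,W[...,1]+.48)<.06)
print('near finger',m.sum(),W[m].min(0) if m.any() else 0)
go([.474,-.4163,.11]); go([.474,-.4163,.031])
```

```text
tray [[ 0.631  -0.3691]
 [ 0.6109 -0.481 ]
 [ 0.5153 -0.4627]
 [ 0.5378 -0.3512]] [ 0.5737 -0.416   0.018 ] [0.1137 0.0974 0.1138 0.0949]
beakers [ 0.3403 -0.5288  0.06  ] [ 0.415  -0.5954  0.06  ]
near finger 315 [ 0.4587 -0.4325  0.0202]
from [ 0.4653 -0.3697  0.231 ] units [0.946 0.081 2.421] R x [ 0.268 -0.963 -0.   ] z [-0.0007 -0.0001 -1.    ]
from [ 0.4653 -0.3697  0.231 ] units [0.946 0.079 4.001] R x [ 0.268 -0.963 -0.   ] z [-0.0007 -0.0001 -1.    ]
```

Call:
servo_tool(series=[[[0.5,0.04,0.5],[0,0,0],1],[[0.446,0.04,0.7],[0,0,0],1],[[0,0,0.7],[0,0,0],1],[[0,0,0.6],[0,0,0],1],[[0,0,0.6],[0,0,0],1],[[0,0,0.5],[0,0,0],1],[[0,0,0.4],[0,0,0],1],[[0,0,0],[0,0,0],1]])

```text
time: 2.1
tool_pos: [0.4713, -0.4146, 0.0274]
tcp_rot: [-2.5, 1.902, 0.012]
wrist_force: [-0.8, -0.2, 0.2]
width: 1.003
```

Call:
servo_tool(series=[[[0,0,0],[0,0,0],1],[[0,0,0],[0,0,0],1]])

```text
time: 2.3
tool_pos: [0.4756, -0.417, 0.033]
tcp_rot: [2.501, -1.9, 0.004]
wrist_force: [-0.9, -0.9, -0.5]
width: 0.999
```

Call:
servo_tool(series=[[[0,0,0],[0,0,0],0.6],[[0,0,0],[0,0,0],0.3],[[0,0,0],[0,0,0],0.2],[[0,0,0],[0,0,0],0.2],[[0,0,0],[0,0,0],0.2],[[0,0,0],[0,0,0],0.2],[[0,0,0],[0,0,0],0.2],[[0,0,0],[0,0,0],0.2]], grip_force=40)

```text
time: 3.1
tool_pos: [0.4756, -0.4156, 0.0321]
tcp_rot: [-2.503, 1.899, -0.001]
wrist_force: [-0.3, 1.5, 5.8]
width: 0.391
```

Call:
servo_tool(series=[[[0,0,-0.2],[0,0,0],0.2],[[0,0,-0.4],[0,0,0],0.2],[[0,0,-0.5],[0,0,0],0.2],[[0,0,-0.5],[0,0,0],0.2],[[0,0,-0.4],[0,0,0],0.2],[[0,0,0],[0,0,0],0.2],[[0,0,0],[0,0,0],0.2],[[0,0,0],[0,0,0],0.2]])

```text
time: 3.9
tool_pos: [0.4742, -0.4145, 0.1295]
tcp_rot: [-2.503, 1.899, 0.004]
wrist_force: [-0.1, 0.6, -0.5]
width: 0.391
```

```bash
cat > sl.py <<'E'
from h import *
np.set_printoptions(precision=4,suppress=True)
def held(c,s):  # top ring of held sleeve relative TCP (from wrist cam)
    W=cloud(c)-s['tool_pos']; return W
E
python3 - <<'E'
from h import *
np.set_printoptions(precision=4,suppress=True)
s=readout.read_state(); print(s['time'],s['tool_pos'],s['tcp_rot'],s['wrist_force'],s['width'])
go([.5488,-.2408,.131])
c=cam('wrist'); cv2.imwrite('pics/w2.png',c['image'][...,::-1])
T=s['tool_pos']; print('expect sleeve top px',proj(c,T+[0,0,.029]))
W=cloud(c); R=cv2.Rodrigues(np.array(s['tcp_rot'],float))[0]
L=(W-T)@R
m=(abs(L[...,0])<.03)&(abs(L[...,1])<.03)&(L[...,2]<-.02)&(L[...,2]>-.04); print(m.sum(),L[m].min(0),L[m].max(0))
z=W[...,2]
d=np.hypot(W[...,0]-.549,W[...,1]+.2406);t=W[(d<.02)&(z>.054)&(z<.075)];print('pin',len(t),(t.min(0)+t.max(0))/2,np.ptp(t,axis=0)) if len(t) else 0
E
```

```text
3.9 [ 0.4742 -0.4145  0.1295] [-2.5027  1.8985  0.0045] [-0.0857  0.6166 -0.4861] 0.3905148822960962
from [ 0.4742 -0.4145  0.1295] units [-2.944 -2.373 -0.026] R x [ 0.269 -0.963 -0.002] z [-0.0021  0.0019 -1.    ]
expect sleeve top px [316.1969 294.357 ]
6249 [-0.0299 -0.0146 -0.04  ] [ 0.03    0.0199 -0.02  ]
pin 1229 [ 0.547  -0.2405  0.059 ] [0.0197 0.0204 0.01  ]
```

View pics/w2.png

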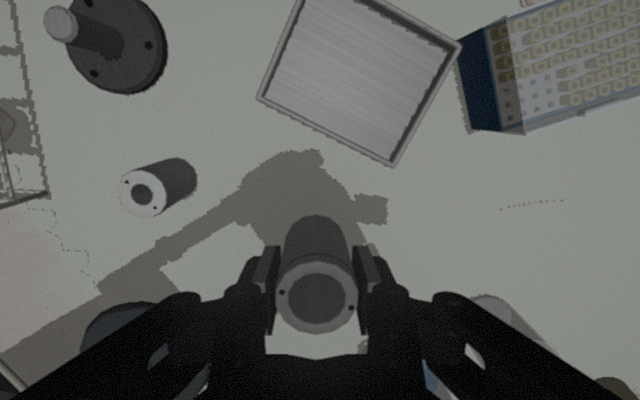

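The sleeve is held centred, with its top at (317,293) against an expected (316,294). S1, the gauge and the tray are undisturbed. I'll move over the pin and check alignment in both fixed cameras.

Call:
servo_tool(series=[[[-0.3,-0.2,0],[0,0,0],0.2],[[-0.5,-0.4,0],[0,0,0],0.2],[[-0.6,-0.5,0],[0,0,0],0.2],[[-0.6,-0.5,0],[0,0,0],0.2],[[-0.5,-0.4,0],[0,0,0],0.2],[[-0.3,-0.25,0],[0,0,0],0.2],[[-0.15,-0.13,0.3],[0,0,0],0.2],[[0,0,0.3],[0,0,0],0.2]])

```text
time: 4.75
tool_pos: [0.5502, -0.2396, 0.0998]
tcp_rot: [-2.505, 1.896, 0.001]
wrist_force: [0.2, -0.9, -1.2]
width: 0.394
```

Call:
servo_tool(series=[[[0,0,0],[0,0,0],0.2],[[0,0,0],[0,0,0],0.2],[[0,0,0],[0,0,0],0.2],[[0,0,0],[0,0,0],0.2]])

```text
time: 5.15
tool_pos: [0.5502, -0.2423, 0.1018]
tcp_rot: [-2.501, 1.9, -0.002]
wrist_force: [0.1, 0.4, -1.1]
width: 0.39
```

Run:
```python
from h import *
np.set_printoptions(precision=4,suppress=True)
s=readout.read_state(); T=s['tool_pos']; print(s['time'],T,s['tcp_rot'],s['wrist_force'],s['width'])
ims=[]
for n in ['scene','side']:
    c=cam(n); W=cloud(c); u,v=proj(c,T+[0,0,-.03]).round().astype(int); print(n,u,v)
    ims.append(cv2.resize(c['image'][v-30:v+30,u-35:u+35,::-1],None,fx=5.7,fy=5.7,interpolation=cv2.INTER_CUBIC))
    d=np.hypot(W[...,0]-T[0],W[...,1]-T[1]); z=W[...,2]
    o=-c['R'].T@c['t']; view=(T-o)[:2]; view/=np.linalg.norm(view); perp=np.array([-view[1],view[0]])
    print(' perp',perp)
    for nm,lo,hi,r in [('pin',.025,.055,.022),('sleeve',T[2]-.028,T[2]-.005,.03)]:
        m=(d<r)&(z>lo)&(z<hi); 
        if not m.any(): print(nm,'none');continue
        t=(W[m][:,:2]-T[:2])@perp; print(' ',nm,m.sum(),'perp mid rel TCP',(t.min()+t.max())/2,'width',np.ptp(t),'median',np.median(t))
cv2.imwrite('pics/al1.png',np.hstack(ims))
```

```text
5.15 [ 0.5502 -0.2423  0.1018] [-2.5015  1.9003 -0.0016] [ 0.1257  0.4333 -1.08  ] 0.3902857935803725
scene 268 222
 perp [-0.4925 -0.8703]
  pin 86 perp mid rel TCP -0.0016206919168976824 width 0.019648391403656006 median -0.0018438028582968447
  sleeve 120 perp mid rel TCP 0.0006640699710243284 width 0.033517120996175556 median -0.00038601091722671396
side 326 243
 perp [-0.829   0.5593]
  pin 62 perp mid rel TCP 0.0009407068757873683 width 0.017803709608324128 median 0.0008410511474531572
  sleeve 86 perp mid rel TCP -0.0009513541523058864 width 0.03206346260631977 median 0.001238445952323647
```

View pics/al1.png

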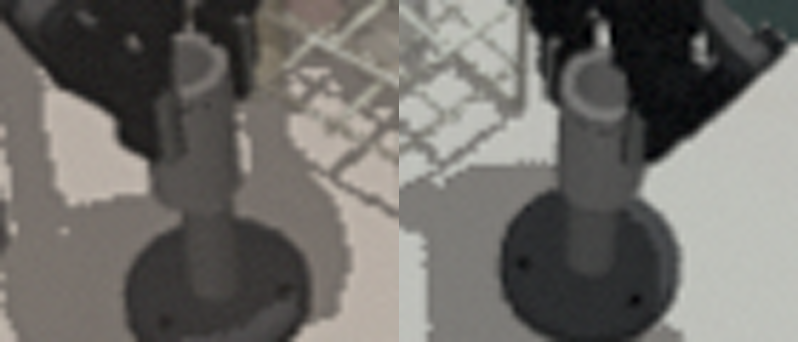

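Both views show the sleeve just above the pin and about 2 mm off in y. I'll correct that and descend gently.

Call:
servo_tool(series=[[[-0.03,-0.01,0.04],[0,0,0],0.2],[[0,0,0.05],[0,0,0],0.2],[[0,0,0.05],[0,0,0],0.2],[[0,0,0.05],[0,0,0],0.2],[[0,0,0.05],[0,0,0],0.2],[[0,0,0.03],[0,0,0],0.2],[[0,0,0],[0,0,0],0.2]])

```text
time: 5.95
tool_pos: [0.5499, -0.2395, 0.0873]
tcp_rot: [2.503, -1.899, -0.001]
wrist_force: [-0.0, 0.6, -0.1]
width: 0.393
```

Call:
servo_tool(series=[[[0,0,0.04],[0,0,0],0.2],[[0,0,0.04],[0,0,0],0.2],[[0,0,0.04],[0,0,0],0.2],[[0,0,0],[0,0,0],0.2]])

```text
time: 6.35
tool_pos: [0.5498, -0.2396, 0.0814]
tcp_rot: [2.503, -1.899, -0.001]
wrist_force: [-1.1, 0.9, -0.6]
width: 0.392
```

Call:
servo_tool(series=[[[0,0,0.08],[0,0,0],0.2],[[0,0,0.08],[0,0,0],0.2],[[0,0,0.08],[0,0,0],0.2],[[0,0,0.08],[0,0,0],0.2],[[0,0,0.08],[0,0,0],0.2],[[0,0,0.08],[0,0,0],0.2],[[0,0,0.08],[0,0,0],0.2],[[0,0,0],[0,0,0],0.2]])

```text
time: 7.15
tool_pos: [0.5495, -0.2394, 0.0529]
tcp_rot: [2.503, -1.899, -0.002]
wrist_force: [-0.0, -0.2, -0.3]
width: 0.384
```

Call:
servo_tool(series=[[[0,0,0.06],[0,0,0],0.2],[[0,0,0.06],[0,0,0],0.2],[[0,0,0],[0,0,0],0.2],[[0,0,0],[0,0,0],0.2]])

```text
time: 7.55
tool_pos: [0.55, -0.2397, 0.0477]
tcp_rot: [2.503, -1.899, -0.0]
wrist_force: [0.7, 0.3, -1.0]
width: 0.387
```

Call:
servo_tool(series=[[[0,0,0.03],[0,0,0],0.2],[[0,0,0.03],[0,0,0],0.2],[[0,0,0],[0,0,0],0.2]])

```text
time: 7.85
tool_pos: [0.5499, -0.2396, 0.0446]
tcp_rot: [2.503, -1.899, -0.001]
wrist_force: [-0.5, -0.0, -0.2]
width: 0.391
```

Call:
servo_tool(series=[[[0,0,0.02],[0,0,0],0.2],[[0,0,0],[0,0,0],0.2],[[0,0,0],[0,0,0],0.2]])

```text
time: 8.15
tool_pos: [0.5502, -0.2397, 0.0441]
tcp_rot: [-2.503, 1.899, -0.0]
wrist_force: [-0.8, 1.2, 1.7]
width: 0.39
```

Run:
```python
from h import *
import pickle
np.set_printoptions(precision=4,suppress=True)
c=pickle.load(open('side.pkl','rb'))
for q in [(372,170),(165,320),(75,235)]: print(ray(c,220+q[0]/4,170+q[1]/4,.077))
go([.55,-.24,.12]); go([.459,-.299,.12])
```

```text
[ 0.5647 -0.1612  0.077 ]
[ 0.4193 -0.195   0.077 ]
[ 0.4012 -0.1213  0.077 ]
from [ 0.5502 -0.2397  0.0441] units [ 0.005  0.005 -1.517] R x [ 0.269 -0.963  0.   ] z [ 0.0002 -0.     -1.    ]
from [ 0.5502 -0.2397  0.0441] units [ 0.651  2.076 -1.518] R x [ 0.269 -0.963  0.   ] z [ 0.0002 -0.     -1.    ]
```

Call:
servo_tool(series=[[[0,0,0],[0,0,0],0.55],[[0,0,0],[0,0,0],0.55],[[0,0,0],[0,0,0],0.55],[[0,0,0],[0,0,0],0.55]])

```text
time: 8.55
tool_pos: [0.55, -0.2397, 0.0437]
tcp_rot: [2.503, -1.899, -0.0]
wrist_force: [-0.1, -0.8, 0.5]
width: 0.549
```

Call:
servo_tool(series=[[[0,0,-0.2],[0,0,0],0.55],[[0,0,-0.5],[0,0,0],0.55],[[0,0,-0.5],[0,0,0],0.55],[[0,0,-0.3],[0,0,0],0.55],[[0.1,0.4,0],[0,0,0],0.8],[[0.2,0.6,0],[0,0,0],0.8],[[0.2,0.6,0],[0,0,0],0.8],[[0.15,0.476,0],[0,0,0],0.8]])

```text
time: 9.35
tool_pos: [0.4558, -0.2994, 0.1176]
tcp_rot: [2.502, -1.898, -0.004]
wrist_force: [0.1, -0.3, 0.7]
width: 0.8
```

Call:
servo_tool(series=[[[0,0,0],[0,0,0],0.8],[[0,0,0],[0,0,0],0.8],[[0,0,0.3],[0,0,0],0.8],[[0,0,0.5],[0,0,0],0.8],[[0,0,0.4],[0,0,0],0.8],[[0,0,0.3],[0,0,0],0.8],[[0,0,0.2],[0,0,0],0.8],[[0,0,0.05],[0,0,0],0.8]])

```text
time: 10.15
tool_pos: [0.4582, -0.298, 0.0294]
tcp_rot: [2.503, -1.898, -0.005]
wrist_force: [-0.1, 0.8, 0.1]
width: 0.799
```

Run:
```python
from h import *
np.set_printoptions(precision=4,suppress=True)
s=readout.read_state(); print(s['time'],s['wrist_force'])
go([.459,-.299,.031])
for n in ['scene','side']:
    c=cam(n); W=cloud(c); d=np.hypot(W[...,0]-.55,W[...,1]+.2405); z=W[...,2]
    t=W[(d<.03)&(z>.062)&(z<.12)]; print(n,len(t),t[:,2].max() if len(t) else 0,(t.min(0)+t.max(0))/2 if len(t) else 0)
```

```text
10.15 [-0.1412  0.8114  0.0581]
from [ 0.4582 -0.298   0.0294] units [ 0.024 -0.009 -0.032] R x [ 0.27  -0.963 -0.002] z [-0.0023  0.0017 -1.    ]
scene 175 0.07520191759431451 [ 0.551  -0.241   0.0686]
side 107 0.07519969502354483 [ 0.5511 -0.2425  0.0686]
```

S2 stands fully home, its top at about 73 mm. I'll grip S1 and carry it to the tray.

Call:
servo_tool(series=[[[0,0,0],[0,0,0],0.5],[[0,0,0],[0,0,0],0.3],[[0,0,0],[0,0,0],0.2],[[0,0,0],[0,0,0],0.2],[[0,0,0],[0,0,0],0.2],[[0,0,-0.2],[0,0,0],0.2],[[0,0,-0.6],[0,0,0],0.2],[[0,0,-0.8],[0,0,0],0.2]])

```text
time: 11.05
tool_pos: [0.4566, -0.2974, 0.1098]
tcp_rot: [2.503, -1.899, -0.01]
wrist_force: [0.3, 0.2, -0.9]
width: 0.376
```

Call:
servo_tool(series=[[[0,0,-0.2],[0,0,0],0.2],[[0.4,-0.2,0],[0,0,0],0.2],[[0.6,-0.3,0],[0,0,0],0.2],[[0.7,-0.4,0],[0,0,0],0.2],[[0.6,-0.4,0],[0,0,0],0.2],[[0.4,-0.2,0],[0,0,0],0.2],[[0.17,-0.08,0],[0,0,0],0.2],[[0,0,0],[0,0,0],0.2]])

```text
time: 11.85
tool_pos: [0.5735, -0.4162, 0.1203]
tcp_rot: [2.502, -1.899, -0.002]
wrist_force: [0.3, 0.6, -0.5]
width: 0.374
```

Call:
servo_tool(series=[[[0,0,0.3],[0,0,0],0.2],[[0,0,0.5],[0,0,0],0.2],[[0,0,0.5],[0,0,0],0.2],[[0,0,0.2],[0,0,0],0.2],[[0,0,0.06],[0,0,0],0.2],[[0,0,0.04],[0,0,0],0.2],[[0,0,0],[0,0,0],0.2],[[0,0,0],[0,0,0],0.2]])

```text
time: 12.65
tool_pos: [0.5745, -0.4165, 0.0428]
tcp_rot: [2.503, -1.899, 0.004]
wrist_force: [0.2, 0.1, -0.3]
width: 0.375
```

Call:
servo_tool(series=[[[0,0,0.06],[0,0,0],0.2],[[0,0,0.04],[0,0,0],0.2],[[0,0,0.04],[0,0,0],0.2],[[0,0,0.02],[0,0,0],0.2],[[0,0,0],[0,0,0],0.2],[[0,0,0],[0,0,0],0.2]])

```text
time: 13.25
tool_pos: [0.5739, -0.4159, 0.0345]
tcp_rot: [-2.503, 1.899, -0.001]
wrist_force: [-2.4, 2.2, 5.4]
width: 0.376
```

Call:
servo_tool(series=[[[0,0,0.02],[0,0,0],0.2],[[0,0,0],[0,0,0],0.2],[[0,0,0],[0,0,0],0.2]])

```text
time: 13.55
tool_pos: [0.574, -0.4159, 0.0344]
tcp_rot: [-2.503, 1.899, -0.001]
wrist_force: [-3.3, 3.3, 8.7]
width: 0.377
```

Contact with the tray floor is confirmed, so I'll release, lift and look.

Call:
servo_tool(series=[[[0,0,0],[0,0,0],0.45],[[0,0,0],[0,0,0],0.7],[[0,0,0],[0,0,0],0.7],[[0,0,0],[0,0,0],0.7],[[0,0,-0.2],[0,0,0],0.7],[[0,0,-0.5],[0,0,0],0.7],[[0,0,-0.6],[0,0,0],0.7],[[0,0,-0.5],[0,0,0],0.7]])

```text
time: 14.35
tool_pos: [0.574, -0.4162, 0.1244]
tcp_rot: [2.503, -1.899, 0.002]
wrist_force: [0.6, -0.1, -0.2]
width: 0.702
```

Call:
servo_tool(series=[[[0,0,0],[0,0,0],0.7],[[0,0,0],[0,0,0],0.7],[[0,0,0],[0,0,0],0.7]])

```text
time: 14.65
tool_pos: [0.5728, -0.4153, 0.121]
tcp_rot: [-2.503, 1.899, 0.003]
wrist_force: [-0.7, -0.0, -0.2]
width: 0.698
```

Run:
```python
from h import *
np.set_printoptions(precision=4,suppress=True)
s=readout.read_state(); print(s['time'],s['wrist_force'])
go([.5502,-.2397,.124]); go([.5502,-.2397,.044])
for n in ['scene','side']:
    c=cam(n); W=cloud(c); z=W[...,2]
    for X in [(.5505,-.2405),(.574,-.416)]:
        d=np.hypot(W[...,0]-X[0],W[...,1]-X[1])
        t=W[(d<.03)&(z>.053)&(z<.085)]; print(n,len(t),t[:,2].max() if len(t) else 0,(t.min(0)+t.max(0))/2 if len(t) else 0,np.ptp(t,axis=0) if len(t) else 0)
    if n=='scene': cv2.imwrite('pics/sc2.png',cv2.resize(c['image'][120:340,130:350,::-1],None,fx=2.6,fy=2.6))
```

```text
14.65 [-0.7156 -0.0413 -0.1878]
from [ 0.5728 -0.4153  0.121 ] units [-3.504 -0.51  -0.054] R x [ 0.269 -0.963 -0.002] z [-0.0017  0.0013 -1.    ]
from [ 0.5728 -0.4153  0.121 ] units [-3.501 -0.512  1.546] R x [ 0.269 -0.963 -0.002] z [-0.0017  0.0013 -1.    ]
scene 241 0.07550010517021831 [ 0.5514 -0.2409  0.0643] [0.0351 0.0335 0.0224]
scene 243 0.06452265565590339 [ 0.5749 -0.4155  0.0588] [0.0344 0.0332 0.0114]
side 226 0.07617180144468956 [ 0.5484 -0.2423  0.0646] [0.0323 0.0343 0.0231]
side 214 0.06638166928815226 [ 0.5735 -0.4165  0.0597] [0.0347 0.033  0.0134]
```

View pics/sc2.png

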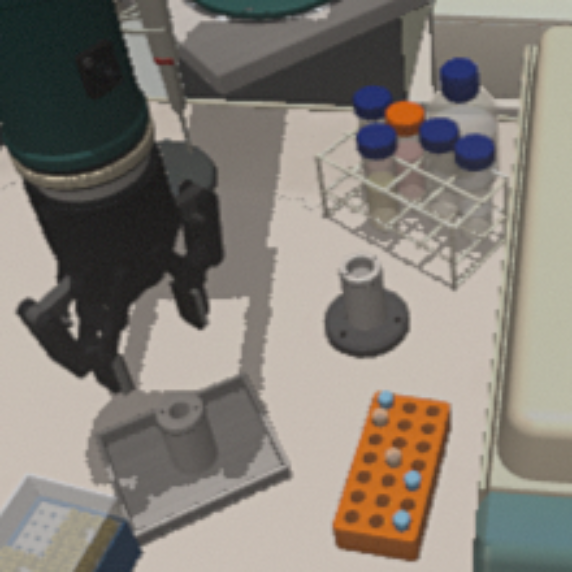

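The tight sleeve stands in the tray, let go, and the good one is home on the pin. Next I'll fetch the good one.

Call:
servo_tool(series=[[[-0.3,0,0],[0,0,0],0.6],[[-0.6,-0.1,0],[0,0,0],0.6],[[-0.7,-0.1,0],[0,0,0],0.6],[[-0.7,-0.1,0],[0,0,0],0.6],[[-0.6,-0.1,0],[0,0,0],0.6],[[-0.4,-0.1,0],[0,0,0],0.6],[[-0.2,-0.01,0],[0,0,0],0.6],[[0,0,0],[0,0,0],0.6]])

```text
time: 15.55
tool_pos: [0.5507, -0.2393, 0.1221]
tcp_rot: [2.504, -1.896, -0.001]
wrist_force: [-0.2, -1.0, -0.6]
width: 0.602
```

Call:
servo_tool(series=[[[0,0,0],[0,0,0],0.6],[[0,0,0],[0,0,0],0.6]])

```text
time: 15.75
tool_pos: [0.5514, -0.2417, 0.1224]
tcp_rot: [2.502, -1.9, 0.001]
wrist_force: [0.3, 0.3, 0.4]
width: 0.601
```

Call:
servo_tool(series=[[[0,0,0.3],[0,0,0],0.6],[[0,0,0.4],[0,0,0],0.6],[[0,0,0.4],[0,0,0],0.6],[[0,0,0.3],[0,0,0],0.6],[[0,0,0.1],[0,0,0],0.6],[[0,0,0],[0,0,0],0.6],[[0,0,0],[0,0,0],0.6]])

```text
time: 16.45
tool_pos: [0.5515, -0.2409, 0.0477]
tcp_rot: [-2.503, 1.899, -0.001]
wrist_force: [0.2, 0.4, 0.6]
width: 0.599
```

Call:
servo_tool(series=[[[0,0,0.09],[0,0,0],0.6],[[0,0,0],[0,0,0],0.4],[[0,0,0],[0,0,0],0.2],[[0,0,0],[0,0,0],0.2],[[0,0,0],[0,0,0],0.2],[[0,0,0],[0,0,0],0.2],[[0,0,0],[0,0,0],0.2],[[0,0,-0.1],[0,0,0],0.2]], grip_force=45)

```text
time: 17.25
tool_pos: [0.5504, -0.2402, 0.047]
tcp_rot: [2.503, -1.898, -0.002]
wrist_force: [-0.3, 2.2, -1.4]
width: 0.388
```

Call:
servo_tool(series=[[[0,0,-0.3],[0,0,0],0.2],[[0,0,-0.3],[0,0,0],0.2],[[0,0,-0.3],[0,0,0],0.2],[[0,0,-0.5],[0,0,0],0.2],[[0,0,-0.6],[0,0,0],0.2],[[0,0,-0.7],[0,0,0],0.2],[[0,0,-0.5],[0,0,0],0.2],[[0,0,-0.1],[0,0,0],0.2]])

```text
time: 18.05
tool_pos: [0.5539, -0.2424, 0.2194]
tcp_rot: [-2.502, 1.898, -0.017]
wrist_force: [0.7, -1.0, -0.8]
width: 0.386
```

Run:
```python
from h import *
s=readout.read_state(); print(s['time'],s['q'].round(3),s['wrist_force'].round(2),s['width'])
go([.45,-.15,.215]); go([.45,0,.215])
```

```text
18.05 [-4.530e-01  1.330e-01  1.782e+00 -1.000e-03  1.216e+00  8.450e-01] [ 0.72 -0.95 -0.81] 0.3859331166472686
from [ 0.5539 -0.2424  0.2194] units [-2.34   1.504  0.059] R x [ 0.269 -0.963  0.008] z [ 0.0094 -0.0054 -0.9999]
from [ 0.5539 -0.2424  0.2194] units [-5.229  0.696  0.043] R x [ 0.269 -0.963  0.008] z [ 0.0094 -0.0054 -0.9999]
```

Call:
servo_tool(series=[[[-0.2,0.15,0],[0,0,0],0.2],[[-0.4,0.3,0],[0,0,0],0.2],[[-0.5,0.35,0],[0,0,0],0.2],[[-0.5,0.35,0],[0,0,0],0.2],[[-0.5,0.3,0],[0,0,0],0.2],[[-0.4,0.05,0],[0,0,0],0.2],[[-0.5,-0.1,0],[0,0,0],0.2],[[-0.6,-0.2,0],[0,0,0],0.2]])

```text
time: 18.85
tool_pos: [0.4419, -0.0824, 0.2105]
tcp_rot: [2.5, -1.9, -0.005]
wrist_force: [0.5, -0.2, -0.4]
width: 0.384
```

Run:
```python
from h import *
s=readout.read_state(); print(s['time'],s['q'].round(3),s['wrist_force'].round(2),s['width'])
go([.50,.03,.215])
```

```text
18.85 [-2.390e-01 -1.560e-01  2.085e+00 -1.000e-03  1.217e+00  1.060e+00] [ 0.52 -0.15 -0.45] 0.3838811963094513
from [ 0.4419 -0.0824  0.2105] units [-1.855 -1.722 -0.094] R x [ 0.268 -0.963 -0.001] z [-3.8e-03  4.0e-04 -1.0e+00]
```

Call:
servo_tool(series=[[[-0.4,0,0],[0,0,0],0.2],[[-0.4,-0.3,0],[0,0,0],0.2],[[-0.4,-0.4,0],[0,0,0],0.2],[[-0.3,-0.4,0],[0,0,0],0.2],[[-0.2,-0.4,0],[0,0,0],0.2],[[-0.1,-0.2,0],[0,0,0],0.2],[[0,0,0],[0,0,0],0.2],[[0,0,0],[0,0,0],0.2]])

```text
time: 19.65
tool_pos: [0.501, 0.0259, 0.2117]
tcp_rot: [2.502, -1.897, -0.003]
wrist_force: [-0.1, -0.5, -1.5]
width: 0.389
```

Run:
```python
from h import *
import pickle
s=readout.read_state(); print(s['time'],s['tool_pos'],s['tcp_rot'],s['wrist_force'].round(2),s['width'])
c=cam('wrist'); c['T']=s['tool_pos']; pickle.dump(c,open('wh.pkl','wb')); cv2.imwrite('pics/wh.png',c['image'][...,::-1])
print(proj(c,[.583,.082,.085]),'sleeve top',proj(c,s['tool_pos']+[0,0,.029]))
```

```text
19.65 [0.50102311 0.02589376 0.21166461] [ 2.5015158  -1.89715383 -0.00281918] [-0.13 -0.51 -1.47] 0.38885110797981126
[274.40756301  76.01806572] sleeve top [316.36664412 294.4392448 ]
```

View pics/wh.png

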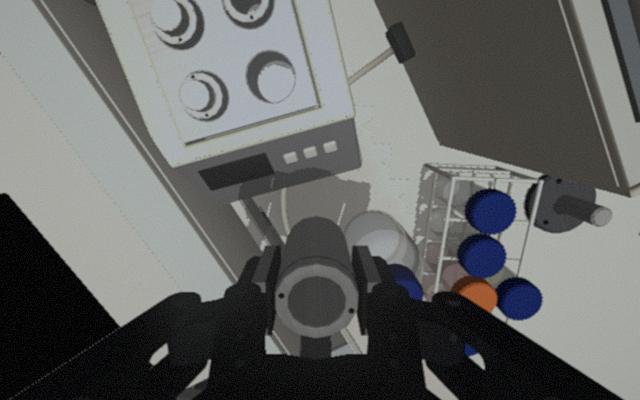

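The wrist view shows the empty well at about (271,77), with the held sleeve centred at (317,294). Below and right are the bottle cap (400,290) and the rack. I'll fit a circle to the well rim.

```bash
cat > fitwell.py <<'E'
from h import *
def fit(c,guess,zt=.085):
    W=cloud(c); z=W[...,2]
    zz=np.nanmedian(z[(np.hypot(W[...,0]-guess[0],W[...,1]-guess[1])<.027)&(z>.07)])
    n=0; out=[]
    u0,v0=proj(c,[*guess,zt]); g=cv2.GaussianBlur(c['image'].astype(np.float32).mean(-1),(0,0),1)
    hole=(((z<zz-.004)|np.isnan(z))).astype(np.uint8)
    k,lab,st,cen=cv2.connectedComponentsWithStats(hole); l=lab[int(v0),int(u0)]
    cnt=max(cv2.findContours((lab==l).astype(np.uint8),cv2.RETR_EXTERNAL,cv2.CHAIN_APPROX_NONE)[0],key=len)[:,0]
    P=np.array([ray(c,*p,zt) for p in cnt])[:,:2]
    A=np.c_[2*P,np.ones(len(P))]; s=np.linalg.lstsq(A,(P**2).sum(1),rcond=None)[0]
    print('depth: ztop',zz,'label',l,'area',st[l,4],'centroid px',cen[l],'ctr',s[:2],'r',np.sqrt(s[2]+s[:2]@s[:2]),'bbox',(P.min(0)+P.max(0))/2)
if __name__=='__main__':
    import pickle
    np.set_printoptions(precision=4,suppress=True)
    c=pickle.load(open('wh.pkl','rb')); fit(c,(.583,.084))
    print('eye',ray(c,271,77,.085))
    a,b=ray(c,187,143,.085),ray(c,319,106,.085); print('block edge',a,b,np.linalg.norm(a-b),np.degrees(np.arctan2(*(b-a)[1::-1])))
    y=(b-a)/np.linalg.norm(b-a); inw=np.array([-y[1],y[0]]); print('from corner',b[:2]+(-y[:2]+inw[:2])*.029)
    p=pickle.load(open('side.pkl','rb')); fit(p,(.583,.084))
E
python3 fitwell.py
```

```text
depth: ztop 0.08467756411270308 label 89 area 1862 centroid px [271.2755  76.9662] ctr [0.5814 0.0841] r 0.01771270846189095 bbox [0.5814 0.0841]
eye [0.5816 0.0843 0.085 ]
block edge [0.5148 0.1381 0.085 ] [0.571  0.0432 0.085 ] 0.11033095370302937 -59.36506840351458
from corner [0.5812 0.0829]
depth: ztop 0.08420080376845349 label 178 area 99 centroid px [270.7677 141.2424] ctr [0.5824 0.081 ] r 0.015361933810768925 bbox [0.5825 0.082 ]
```

```bash
python3 -c "
from h import *
go([.583,.083,.212]); go([.583,.083,.145])"
```

```text
from [0.5011 0.0257 0.212 ] units [-0.664 -1.886 -0.005] R x [ 0.269 -0.963 -0.   ] z [-2.e-03 -5.e-04 -1.e+00]
from [0.5011 0.0257 0.212 ] units [-0.664 -1.888  1.335] R x [ 0.269 -0.963 -0.   ] z [-2.e-03 -5.e-04 -1.e+00]
```

Call:
servo_tool(series=[[[-0.05,-0.15,0],[0,0,0],0.2],[[-0.1,-0.3,0],[0,0,0],0.2],[[-0.15,-0.4,0],[0,0,0],0.2],[[-0.15,-0.4,0],[0,0,0],0.2],[[-0.1,-0.3,0],[0,0,0],0.2],[[-0.07,-0.2,0],[0,0,0],0.2],[[-0.04,-0.13,0],[0,0,0],0.2],[[0,0,0],[0,0,0],0.2]])

```text
time: 20.5
tool_pos: [0.5845, 0.0837, 0.2126]
tcp_rot: [2.503, -1.898, -0.0]
wrist_force: [0.5, 0.6, -1.1]
width: 0.385
```

Call:
servo_tool(series=[[[0,0,0.2],[0,0,0],0.2],[[0,0,0.3],[0,0,0],0.2],[[0,0,0.3],[0,0,0],0.2],[[0,0,0.2],[0,0,0],0.2],[[0,0,0.2],[0,0,0],0.2],[[0,0,0.1],[0,0,0],0.2],[[0,0,0],[0,0,0],0.2],[[0,0,0],[0,0,0],0.2]])

```text
time: 21.3
tool_pos: [0.5843, 0.0834, 0.1481]
tcp_rot: [-2.503, 1.899, -0.001]
wrist_force: [-0.3, 0.1, -0.4]
width: 0.388
```

Run:
```python
from h import *
import pickle
np.set_printoptions(precision=4,suppress=True)
s=readout.read_state(); T=s['tool_pos']; print(s['time'],T,s['tcp_rot'],s['wrist_force'],s['width'])
ims=[]
for n in ['side','wrist']:
    c=cam(n); pickle.dump(c,open(n+'2.pkl','wb')); u,v=proj(c,T+[0,0,-.03]).round().astype(int)
    r=30 if n=='side' else 100; k=400/(2*r); v=max(v,r); v=min(v,400-r); print(n,'crop origin',u-r,v-r,'scale',k)
    print(' bottom ctr',proj(c,T+[0,0,-.031]),'top',proj(c,T+[0,0,.029]),'well',proj(c,[.583,.083,.085]),'px ring',proj(c,[.629,.1112,.095]))
    ims.append(cv2.resize(c['image'][v-r:v+r,u-r:u+r,::-1],(400,400),interpolation=cv2.INTER_CUBIC))
    W=cloud(c); d=np.hypot(W[...,0]-T[0],W[...,1]-T[1]); z=W[...,2]; m=(d<.03)&(z>T[2]-.03)&(z<T[2]+.03)
    if n=='side':
        o=-c['R'].T@c['t']; vw=(T-o)[:2]; vw/=np.linalg.norm(vw); pr=np.array([-vw[1],vw[0]])
        for lo,hi in [(-.029,-.018),(-.018,-.005),(.015,.032)]:
            mm=(d<.026)&(z>T[2]+lo)&(z<T[2]+hi); t=(W[mm][:,:2]-T[:2])@pr; print(lo,len(t),(t.min()+t.max())/2,np.ptp(t),'zmin/max',W[mm][:,2].min(),W[mm][:,2].max())
cv2.imwrite('pics/fin1.png',np.hstack(ims))
```

```text
21.3 [0.5843 0.0834 0.1481] [-2.5025  1.8985 -0.0007] [-0.2629  0.0643 -0.407 ] 0.38777762037499147
side crop origin 240 101 scale 6.666666666666667
 bottom ctr [270.3848 130.8197] top [269.1666 111.9561] well [270.5951 140.6159] px ring [281.5181 124.9004]
-0.029 42 -0.0001404222379324093 0.03187646579534198 zmin/max 0.11916042910422893 0.129400899336866
-0.018 51 0.000583794843465016 0.029317710031334807 zmin/max 0.13016146455441552 0.14257696647520085
0.015 135 0.0041774743436329715 0.03392272174424936 zmin/max 0.16309189684444492 0.1800253051810181
wrist crop origin 216 138 scale 2.0
 bottom ctr [316.2527 237.5154] top [316.4007 294.2211] well [316.2486 221.603 ] px ring [291.1214 143.4783]
```

View pics/fin1.png

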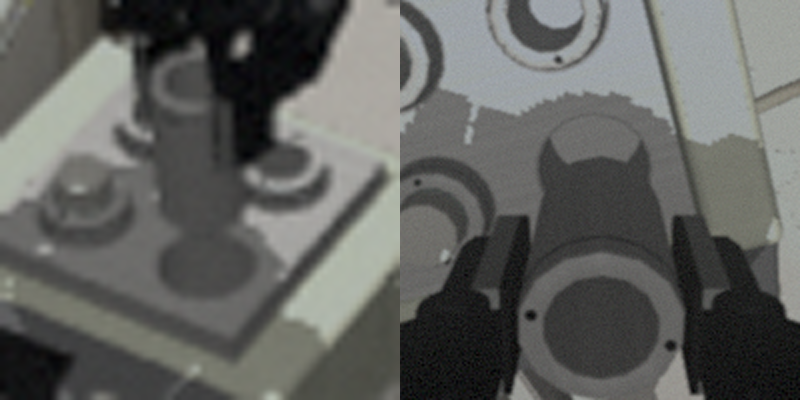

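Both views show the sleeve nearly over the well. I'll put a number on the residual offset before the last descent.

Run:
```python
from h import *
import pickle
from scipy.optimize import least_squares
np.set_printoptions(precision=4,suppress=True)
T=np.array([.5843,.0834,.1481])
# wrist: arc of the well rim via depth step (upper arc), fixed r=18
c=pickle.load(open('wrist2.pkl','rb')); W=cloud(c); z=W[...,2]; d=np.hypot(W[...,0]-.583,W[...,1]-.083)
pts=[]
for u in range(288,342):
    for v in range(225,170,-1):   # upward from inside
        if z[v,u]<.09 and z[v,u]>.0805 and (z[v+2,u]<.075): pts.append((u,v+.5)); break
P=np.array([ray(c,*p,.085)[:2] for p in pts]); 
r=least_squares(lambda x:np.hypot(*(P-x).T)-.018,[.583,.083],loss='soft_l1',f_scale=.0007); print('wrist arc',len(P),r.x,np.abs(r.fun).mean(), 'u range',min(p[0] for p in pts),max(p[0] for p in pts))
# side: dark mask horizontal extents of well and sleeve per row
for f in ['side.pkl','side2.pkl']:
    c=pickle.load(open(f,'rb')); g=cv2.resize(c['image'].astype(np.float32).mean(-1)[100:165,235:305],None,fx=4,fy=4,interpolation=cv2.INTER_CUBIC)
    for v in ([137,139,140,141,142,143] if f=='side.pkl' else [126,128,130,131,137,139,140,141,142]):
        row=g[int((v-100+.5)*4)]; gr=np.gradient(cv2.GaussianBlur(row[None],(0,0),2)[0])
        us=(np.arange(len(row))+.5)/4-.5+235; L=(us>258)&(us<270.5); Rr=(us>271)&(us<284)
        a=us[L][np.argmin(gr[L])]; b=us[Rr][np.argmax(gr[Rr])]; print(f,v,a,b,'mid',(a+b)/2)
c=pickle.load(open('side2.pkl','rb')); print('TCP axis cols',[proj(c,T+[0,0,h]) for h in (-.03,-.02)],'well@TCP',proj(c,[T[0],T[1],.085]))
```

```text
wrist arc 52 [0.5822 0.0849] 0.00015214328930469786 u range 288 339
side.pkl 137 265.125 276.375 mid 270.75
side.pkl 139 263.375 278.125 mid 270.75
side.pkl 140 263.375 277.875 mid 270.625
side.pkl 141 263.375 277.875 mid 270.625
side.pkl 142 263.375 277.125 mid 270.25
side.pkl 143 264.125 276.375 mid 270.25
side2.pkl 126 262.625 276.375 mid 269.5
side2.pkl 128 262.875 276.875 mid 269.875
side2.pkl 130 263.375 283.875 mid 273.625
side2.pkl 131 263.375 276.375 mid 269.875
side2.pkl 137 264.625 279.375 mid 272.0
side2.pkl 139 263.375 281.375 mid 272.375
side2.pkl 140 263.375 281.875 mid 272.625
side2.pkl 141 263.125 277.875 mid 270.5
side2.pkl 142 263.375 277.375 mid 270.375
TCP axis cols [array([270.3517, 130.5176]), array([270.1547, 127.4687])] well@TCP [270.9865 140.3428]
```

The side view shows zero offset, and the wrist view gives about 1 to 2 mm. I'll apply a small compromise shift and descend to the final height.

Call:
servo_tool(series=[[[-0.02,0.01,0.05],[0,0,0],0.2],[[0,0,0.08],[0,0,0],0.2],[[0,0,0.08],[0,0,0],0.2],[[0,0,0.08],[0,0,0],0.2],[[0,0,0.06],[0,0,0],0.2],[[0,0,0.04],[0,0,0],0.2],[[0,0,0],[0,0,0],0.2],[[0,0,0],[0,0,0],0.2]])

```text
time: 22.2
tool_pos: [0.5833, 0.0842, 0.1283]
tcp_rot: [2.503, -1.899, -0.0]
wrist_force: [0.9, -0.4, -1.8]
width: 0.385
```

Call:
servo_tool(series=[[[0,0,0],[0,0,0],0.2],[[0,0,0],[0,0,0],0.2],[[0,0,0],[0,0,0],0.2],[[0,0,0],[0,0,0],0.2],[[0,0,0],[0,0,0],0.2]])

```text
time: 22.7
tool_pos: [0.5833, 0.0842, 0.1284]
tcp_rot: [-2.503, 1.899, -0.0]
wrist_force: [1.4, -0.5, -0.4]
width: 0.388
```

Run:
```python
from h import *
np.set_printoptions(precision=4,suppress=True)
T=[]
ims=[]
for n in ['side','wrist','side']:
    s=readout.read_state(); T.append(s['tool_pos']); c=cam(n); t=s['tool_pos']
    print(s['time'],t,s['wrist_force'],s['width'],np.abs(s['joint_vel']).max())
    W=cloud(c); z=W[...,2]; d=np.hypot(W[...,0]-t[0],W[...,1]-t[1])
    m=(d<.026)&(z>t[2]+.01)&(z<t[2]+.04); print(n,'sleeve top z',np.percentile(W[m][:,2],[90,97,100]),'well',proj(c,[.5835,.084,.085]),'top',proj(c,t+[0,0,.029]))
    if n=='side':
        d=np.hypot(W[...,0]-.574,W[...,1]+.416); q=W[(d<.03)&(z>.053)&(z<.085)]; print('tray sleeve',len(q),(q.min(0)+q.max(0))/2)
        o=c
        if not ims: ims.append(cv2.resize(c['image'][95:165,235:305,::-1],(400,400),interpolation=cv2.INTER_CUBIC))
    else: ims.append(cv2.resize(c['image'][138:338,216:416,::-1],(400,400),interpolation=cv2.INTER_CUBIC))
cv2.imwrite('pics/fin2.png',np.hstack(ims))
```

```text
22.7 [0.5833 0.0842 0.1284] [ 1.4209 -0.5315 -0.4375] 0.3884688825638082 0.0019575472030067625
side sleeve top z [0.1621 0.1661 0.1676] well [270.5922 140.3049] top [269.0255 118.2626]
tray sleeve 213 [ 0.5728 -0.4166  0.06  ]
22.75 [0.5833 0.0842 0.1283] [ 0.5788  0.3595 -0.0449] 0.38806473310571404 0.0015440877902080554
wrist sleeve top z [0.1652 0.1666 0.1683] well [316.7311 229.4532] top [316.38  294.248]
22.8 [0.5832 0.0842 0.1283] [-0.0004 -0.2225 -0.4986] 0.3904115052438305 0.002203148053732046
side sleeve top z [0.1634 0.1675 0.1681] well [270.5922 140.3049] top [269.0054 118.2844]
tray sleeve 215 [ 0.5727 -0.417   0.0596]
```

View pics/fin2.png

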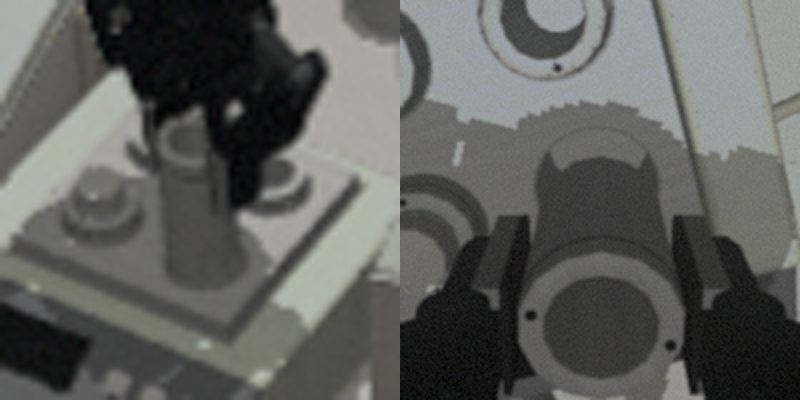

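The last view shows the sleeve upright above the well, nothing touching. The measured top looks about 6 mm higher than expected, so I'll check the height on ring pixels and on the lower edge.

Run:
```python
from h import *
np.set_printoptions(precision=4,suppress=True)
s=readout.read_state(); t=s['tool_pos']; c=cam('wrist'); W=cloud(c)
R=cv2.Rodrigues(np.array(s['tcp_rot'],float))[0]
for u,v in [(317,269),(317,331),(279,303),(355,305),(290,280),(344,280)]: print('ring',u,v,W[v-1:v+2,u-1:u+2].reshape(-1,3).mean(0)-t)
m=np.zeros((400,640),bool); m[255:340,272:362]=1
L=(W-t)@R; q=L[m&(L[...,2]<-.02)&(L[...,2]>-.045)&(np.hypot(L[...,0],L[...,1])<.019)]
print('z hist',np.histogram(q[:,2],bins=np.arange(-.045,-.018,.002)))
r=q[(abs(q[:,2]-np.median(q[:,2]))<.003)]; print('top height',-np.median(r[:,2]),'ctr tool xy',(r.min(0)+r.max(0))[:2]/2,np.ptp(r,axis=0))
c=cam('side'); W=cloud(c); g=c['image'].mean(-1)
for u in (268,270,272): print(u,[(v,int(g[v,u]),*(W[v,u]).round(3)) for v in range(128,144)])
print('block z check',W[150,272],'bottom edge px if bottom .097:',proj(c,[.5833-.017*.41,.0842-.017*.91,.097]),'.103:',proj(c,[.5833-.017*.41,.0842-.017*.91,.103]))
```

```text
ring 317 269 [0.0103 0.0026 0.0287]
ring 317 331 [-0.0162 -0.0048  0.0287]
ring 279 303 [-0.008   0.013   0.0284]
ring 355 305 [-0.0008 -0.016   0.0284]
ring 290 280 [0.0032 0.0114 0.029 ]
ring 344 280 [nan nan nan]
z hist (array([   0,    0,    0,   10,   41,   64,   62,  703, 2078,  479,  379,
        371,  129]), array([-0.045, -0.043, -0.041, -0.039, -0.037, -0.035, -0.033, -0.031,
       -0.029, -0.027, -0.025, -0.023, -0.021, -0.019]))
top height 0.028414786732809755 ctr tool xy [0.     0.0027] [0.0336 0.0325 0.006 ]
268 [(128, 76, np.float64(0.571), np.float64(0.066), np.float64(0.146)), (129, 78, np.float64(0.571), np.float64(0.066), np.float64(0.143)), (130, 77, np.float64(0.57), np.float64(0.066), np.float64(0.14)), (131, 75, np.float64(0.571), np.float64(0.067), np.float64(0.135)), (132, 77, np.float64(0.572), np.float64(0.07), np.float64(0.13)), (133, 77, np.float64(0.572), np.float64(0.07), np.float64(0.126)), (134, 77, np.float64(0.572), np.float64(0.07), np.float64(0.123)), (135, 74, np.float64(0.571), np.float64(0.071), np.float64(0.12)), (136, 75, np.float64(0.57), n
[... 2095 characters left out ...]
4(0.58), np.float64(0.065), np.float64(0.12)), (136, 73, np.float64(0.578), np.float64(0.063), np.float64(0.12)), (137, 73, np.float64(0.58), np.float64(0.066), np.float64(0.113)), (138, 73, np.float64(0.579), np.float64(0.065), np.float64(0.11)), (139, 73, np.float64(0.578), np.float64(0.064), np.float64(0.109)), (140, 73, np.float64(0.58), np.float64(0.068), np.float64(0.101)), (141, 75, np.float64(0.578), np.float64(0.063), np.float64(0.103)), (142, 75, np.float64(0.593), np.float64(0.098), np.float64(0.063)), (143, 74, np.float64(0.592), np.float64(0.096), np.float64(0.061))]
block z check [0.571  0.0518 0.0849] bottom edge px if bottom .097: [270.5733 141.5173] .103: [270.4568 139.7422]
```

The height is confirmed: the lower end is about 11.7 mm above the mouth. Comparing sleeve and well in the same cameras leaves about (1.5, 1.2) mm, so I'll nudge by that and hold.

Call:
servo_tool(series=[[[-0.01,-0.03,0],[0,0,0],0.2],[[0,0,0],[0,0,0],0.2],[[0,0,0],[0,0,0],0.2],[[0,0,0],[0,0,0],0.2],[[0,0,0],[0,0,0],0.2],[[0,0,0],[0,0,0],0.2],[[0,0,0],[0,0,0],0.2],[[0,0,0],[0,0,0],0.2]])

```text
time: 23.75
tool_pos: [0.5846, 0.0851, 0.1283]
tcp_rot: [-2.503, 1.899, -0.0]
wrist_force: [-0.5, 0.2, -0.2]
width: 0.388
```

Run:
```python
from h import *
s=readout.read_state(); print(s['time'],s['tool_pos'],s['tcp_rot'],s['width'],abs(s['joint_vel']).max())
print(order.finish_job())
```

```text
23.75 [0.58455903 0.08510004 0.12829482] [-2.50284405e+00  1.89873294e+00 -1.64400267e-05] 0.3877747777204041 0.0023636972656954506
the job is handed in; nothing more can be done
None
```

The job is handed in at 23.8 s of the 58 s allowed. The good sleeve is held upright over the empty well, and the tight one stands let go in the reject tray.

- **Which sleeve fits:** The wide-bored sleeve slid fully home on the gauge pin with under 2 N of force and was left standing there, its top at about 73 mm. I judged the other one tight by elimination and by its visibly narrow bore, about 15 mm. I never tried it on the pin.
- **Reject:** The tight sleeve was set down upright in the tray while the good one stood on the pin, and both positions were checked by camera. The last side view still showed it near the tray's centre.
- **Transfer:** I lifted the good sleeve off and carried it with its lower end about 18 cm above the bench, over the rack and bottle and on the near side of the centrifuge. The force readings, taken between moves, showed no sign of contact.
- **Last checks:** The sleeve's lower end is about 12 mm above the well's mouth, held at 45 N with the arm still.
- **Disagreement:** On centring, the side and wrist views differed by 2 to 3 mm. I made a last nudge of about 1.6 mm to balance them and did not look again afterwards; I expect the sleeve to be within about 2 mm of the well's axis. One coarse reading of the sleeve's top height came out about 6 mm too high. A check on the top ring and the lower edge ruled it out.

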